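Clamp a power module to its heat sink with a break-over torque wrench

ROBOT

A 6-joint arm with a two-finger parallel gripper is mounted at the origin on the work surface. World frame = base frame: x ahead of the robot, y to its left, z up, the work surface at z = 0. Lengths are in m, angles in degrees, forces in N, time in s.
With the tool pointing down it reaches from about 0.35 to 0.775 m from the base axis. Payload 7.3 kg.
Tool frame: the origin (TCP) lies at the very end of the fingers, on their centre line; the grasp point (between the pads) lies 19 mm behind it (manip.tcp_to_grasp is the distance from the TCP to the grasp point, in m); y points along the fingers, x is the direction in which the jaws open and shut, and the axes are right-handed (so a half turn about y gives the same grasp; the last joint's range is limited). The gripper opens to 92 mm and grips with 3 to 60 N. Pads are 19 mm wide; open, the fingers measure 130 mm over their backs; the gripper's body (75 mm by 190 mm) begins 47 mm behind the grasp point.
Start: joints at [-73.682, 19.595, 87.324, -0, 73.075, -8.365], TCP at [0.219, -0.477, 0.227] pointing down, gripper open.
Joint ranges: [-145.02, 145.02], [-44.19, 115.74], [2.07, 154.8], [-57.11, 237.11], [16.16, 152.29], [-177.93, 177.93]. Speed limits (degrees/s): [147.25, 147.25, 180, 180, 180, 180].

INTERFACE

Orientations are given as a 3x3 rotation matrix whose columns are the frame's x, y, z axes.
In Python, from bench import manip gives the robot as it stands. The module is installed in compiled form; this text tells all that it offers. Calls block until the motion is done:
- manip.move_pose(position, orientation): joint-space move of the TCP to a pose.
- manip.servo_line(position, attitude=None, speed=0.15, max_force=None): straight line of the TCP; attitude=None keeps the orientation; speed is the mean speed in m/s. With max_force (N) it stops when the force on the tool has changed by that much, and returns True; else False.
- manip.goto_joints(angles): joint-space move.
- manip.gripper_to(opening, grip_force=None): opening from 0.0 (shut) to 1.0 (fully open); grip_force is the grip in N (None keeps the last); returns when the fingers have stopped.
- manip.pause(seconds).
- manip.ik(position, orientation): joint angles nearest the present ones, or None.
- manip.get_state(): the state.
- manip.snapshot(name): name is "scene" or "top"; returns a dict with "color" (420x560x3 uint8, red, green, blue), "range_z" (420x560 float32, m along the optical axis (not along the pixel's ray), 0 where there is no reading), "fx", "fy", "cx", "cy" (pixels), "rvec" (rotation vector, rad) and "tvec" (3), from world to camera coordinates, as OpenCV has them. Camera axes: x right, y down, z forward; pixel columns grow to the right and rows downward; lengths in m; the calibration is good to about 2 mm. A picture is of the moment at which its call begins.
A pose or a line that the arm cannot do raises manip.MotionError and nothing moves.
- manip.close_job(): hands the job in, once; it reports no verdict.
The state is a dict: "clock": time; "joint_pos": joint angles; "qvel": joint speeds; "effort": joint torques, N m; "position": TCP position; "eef_rot": TCP orientation; "ft_force": force on the tool from outside, world axes, zero at the start; "wrist_torque": the same for the moment, N m; "width": opening from 0.0 (shut) to 1.0 (fully open).
Only numpy, scipy, OpenCV 4.12 (cv2) and the standard library are available. Lean on these libraries where they do the work, as an engineer would, in place of code of your own. Each camera call takes 0.05 s, during which the arm holds its last target.

TASK

Gently push the black power module from behind (do not grip it) along its channel, under the raised clamp bar, until it sits fully home against the stop. Then turn the torque wrench that is on the clamp nut clockwise (seen from above) with a steady push until the nut is tight and the handle clearly gives at its joint; stop there without forcing the handle on towards its end stop, and take the hand away so that the handle springs straight again. Leave the nut tight, the module home and the torch, screwdriver and parts tray where they are.

Things in the scene. Friction and masses are not known exactly. Their poses are not given: they have to be found in the camera images.
- fixture: Fixed aluminium heat sink; spans x -150 to 75, y -60 to 60, z 0 to 30 mm from its origin, on the underside below the clamp stud. z up, x along the channel, in the direction the module is pushed. The channel is at y 0 between two dark rails (top at z 38, inner faces at y +-22, x -140 to -30). The stop (36 wide, top at z 42) has its face at x -25. A step block stands at x 34 to 60 (top z 52).
- home (a point): On the fixture: where the module's origin lies when it is fully home against the stop (fixture x -50, y 0, z 30 mm). Same axes as the fixture.
- module: Loose power module, black block on a copper base, 50 (x) x 40 (y) x 22 mm high, about 0.14 kg, in the channel with 2 mm play to each rail; it stands 14 mm above the rails. Origin at the centre of its underside. It starts 25 to 50 mm short of home; push on its rear (-x) face.
- toe (a point): Underside of the clamp bar at the middle of its front end. The steel bar (110 x 24 x 10 mm, fixture x -55 to 55) starts raised 1.5 to 3 mm clear of the module's top; turning the nut lowers it by 3 mm per rad until it presses on the module (underside then at about fixture z 52).
- bar: The clamp bar itself; origin at the middle of its underside, on the stud's axis.
- nut_top (a point): Top of the brass nut, on the vertical stud axis, fixture z 88 mm. The wrench's steel ring head (42 mm across, z 71 to 85) sits round the nut and stays on it. x axis: level, from the nut along the wrench head. The nut takes about 0.35 N m to turn and goes tight (stops turning) 0.6 to 1.1 rad clockwise from its start.
- pivot (a point): Axis of the wrench's break joint, a vertical dark pin, 19 mm across, in the wrench 42 mm from the nut's axis; fixture z 78 mm; same axes as nut_top.
- grip (a point): Centre of the handle's black rubber grip: 95 long x 22 wide x 18 mm high, level, 85.5 mm from the pivot, 127.5 mm from the nut's axis when straight, z 78 mm over the bench. x axis: along the handle, away from the nut. At the start the grip is off the fixture's left (+y) side; nothing stands below it or in its way as it swings clockwise towards +x.
- wrench (a joint): Break joint, rad: 0 straight; grows clockwise seen from above as the handle gives. A spring holds it at 0 until about 0.75 N m about the pivot (8 to 10 N pushed at mid-grip); then it bends with hardly more force, to a hard stop at 0.5. Clearly given: above 0.1; forced on: above 0.35. Unloaded it springs back to 0; nut and bar stay where they are.
- torch: Bystander: dark torch standing upright, 36 mm across at the head, 105 mm high, to the right (-y) of the fixture. Origin at the centre of its underside.
- screwdriver: Bystander: screwdriver lying flat to the left of the wrench.
- parts_tray: Bystander: open white card tray of components, 130 x 90 x 40 mm, on the right of the torch. Origin at the centre of its underside.
Mind the look-alikes: they are no part of the job. Several things have the shape of the module; the one meant has the colours described above.

How it is judged:
By the outcome, as a careful person would: the job done as asked, in the order asked, and still so for the second after the job is handed in, with the robot touching nothing.
It also fails if it takes over 69 s, if anything falls off the work surface, if the arm or the gripper's body presses on something with over 40 N, if the wrist force passes 120 N, or if a joint passes its speed limit or range.

## Working session

There is one attempt and no reset: what is moved stays moved. The work goes in short steps, each a Python script; the robot and the scene stay as the last script left them, time stands still between calls to the robot, and variables do not carry over. Pictures are saved under pics/ and viewed, and the job is handed in when it is done.

```bash
mkdir -p pics; cat > h.py <<'E'
import numpy as np, cv2
from bench import manip
def snap(n,f):
    s=manip.snapshot(n); cv2.imwrite('pics/'+f+'.png',cv2.cvtColor(s['color'],cv2.COLOR_RGB2BGR)); np.savez('pics/'+f+'.npz',**s); return s
def cam(s):
    R=cv2.Rodrigues(np.array(s['rvec'],float).reshape(3,1))[0]; t=np.array(s['tvec'],float).ravel(); return R,t
def ray(s,u,v,z):
    R,t=cam(s); d=R.T@np.array([(u-s['cx'])/s['fx'],(v-s['cy'])/s['fy'],1]); c=-R.T@t
    return c+d*(z-c[2])/d[2]
def cloud(s):
    R,t=cam(s); z=s['range_z']; v,u=np.mgrid[0:420,0:560]
    P=np.stack([(u-s['cx'])/s['fx']*z,(v-s['cy'])/s['fy']*z,z],-1); return (P-t)@R
E
python3 - <<'E'
from h import *
for n in('scene','top'):
    s=snap(n,n+'0'); R,t=cam(s); print(n,s['fx'],-R.T@t)
print(manip.get_state())
E
```

```text
scene 385.43820696808444 [ 0.96931565 -0.54458648  0.5539681 ]
top 501.2838631452185 [ 0.43018338 -0.01051291  1.27251202]
{'clock': 0.1, 'joint_pos': array([-7.36829048e+01,  1.96335083e+01,  8.73736736e+01,  2.20547199e-03,
        7.30733521e+01, -8.36288541e+00]), 'qvel': array([ 0.08715201, -0.13751495, -0.05586799, -0.04964256,  0.04731878,
        0.01156825]), 'effort': array([ 2.00236376e-03, -4.32003558e+01, -2.44694799e+01,  7.20082107e-02,
        5.26959740e-02, -4.86080432e-05]), 'position': array([ 0.21915869, -0.47666178,  0.22609314]), 'eef_rot': array([[ 4.17539155e-01, -3.59561352e-04,  9.08658860e-01],
       [-9.08657876e-01,  1.35931577e-03,  4.17539240e-01],
       [-1.38528529e-03, -9.99999011e-01,  2.40849302e-04]]), 'ft_force': array([ 0.4469732 ,  0.36021932, -0.61450442]), 'wrist_torque': array([-0.03709438, -0.00648455,  0.00388267]), 'width': 1.0023884392928675}
```

View pics/scene0.png

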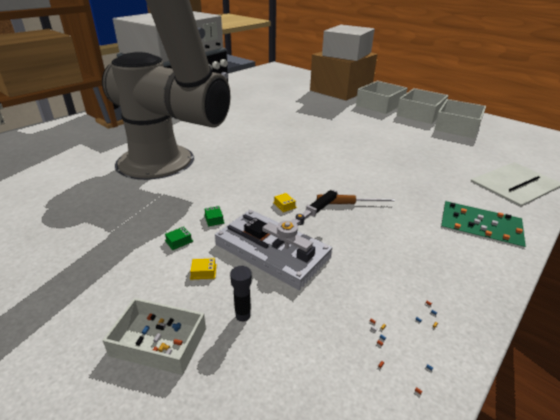

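View pics/top0.png

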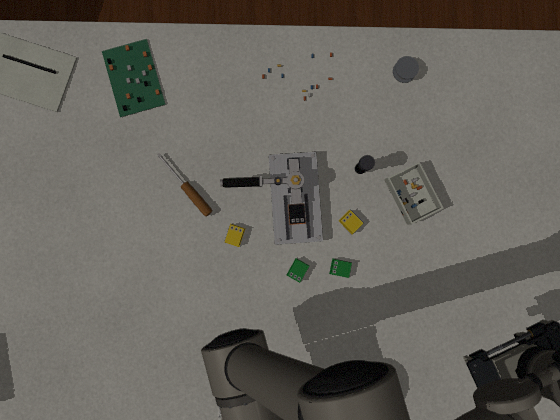

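The top view shows the fixture at about (297,197), the module in its channel at (297,213), and the wrench grip at (240,182). I'll enlarge a crop to confirm the module against the green and yellow look-alikes.

```bash
python3 - <<'E'
from h import *
a=cv2.imread('pics/top0.png')[140:255,210:340]; cv2.imwrite('pics/c0.png',cv2.resize(a,None,fx=5,fy=5,interpolation=cv2.INTER_CUBIC))
s=dict(np.load('pics/top0.npz')); P=cloud(s)
z=P[...,2]
# depth map of heights along crop
sub=z[145:250:4,262:336:4]; print((sub*1000).round().astype(int))
b=cv2.imread('pics/scene0.png')[180:300,200:350]; cv2.imwrite('pics/c1.png',cv2.resize(b,None,fx=5,fy=5,interpolation=cv2.INTER_CUBIC))
E
```

```text
[[   3    4    1   -1   -2    2    1   -1    3    2   -4    0    1    1
     0   -3   -1    0    0]
 [   1   -1    0    3    3    1    2   -5    2    2   -2   -1    0    1
     0    2    1    2    0]
 [  -3    3    4   -5    0   -1    3   29   31   32   28   31   31   31
     2    3    1    2    6]
 [  -1    4   28   37   31   28   31   32   30   53   27   24   26   27
     0   -1    0   -4   -3]
 [   4    1   32   30   35   28   33   59   62   66   31   27   30   30
    -5    5   -1    0    0]
 [   4    0   32   34   34   26   32   65   60   64   29   28   29   32
    -2   -3   -1    0   -1]
 [   3    1   30   27   30   29   32   64   62   64   29   33   31   27
     2    2   -1    0   -1]
 [   3   -1   32   27   28   29   31   86   88   86   34   34   32   36
    -1   -1    2    4   -3]
 [   0    2   31   30   87   30   30   87   86   88   83   27   29   27
     3    1   -1    5   -5]
 [  84   82   81   87   89   79   86   84   90   89   83   32   29   30
    30    4    1    4    0]
 [  -1   -4   -3   27   34   27   31   81   84   84   74   31   25   30
    27    0   -8    2    2]

[... 900 characters left out ...]
 [   0    6    1   30   27   34   38   29   33   30   26   33   26   28
    25    5   -4    6   -1]
 [   3    0   -1   32   33   32   34   30   26   26   30   31   29   31
    30   -3   -5   -5   -2]
 [   2    2   -3   28   33   31   37   31   29   31   34   34   36   30
    33   33    1    1    1]
 [   2    1    1   27   30   29   32   30   28   31   30   27   36   27
    33   31   -1   -1   -1]
 [   2    2    0    3   31   31   33   25   29   26   28   29   27   30
    28   -1    3    1   -2]
 [  -1   -1   -2   -1    1   -2    2    0   -2    5    1    2   -3    1
    -4    1    3    2   -1]
 [   3    0    4   -2    0    0   -1   -1    1    3    3    5    1    0
    -2    0   -1    1   -1]]
```

View pics/c0.png

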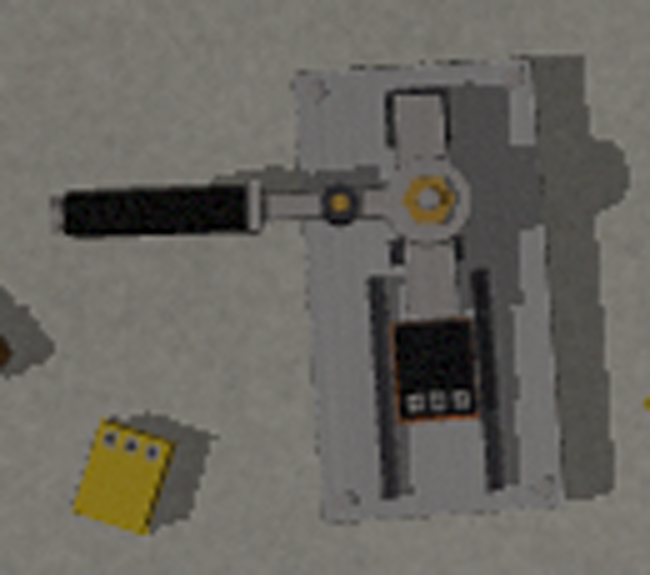

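View pics/c1.png

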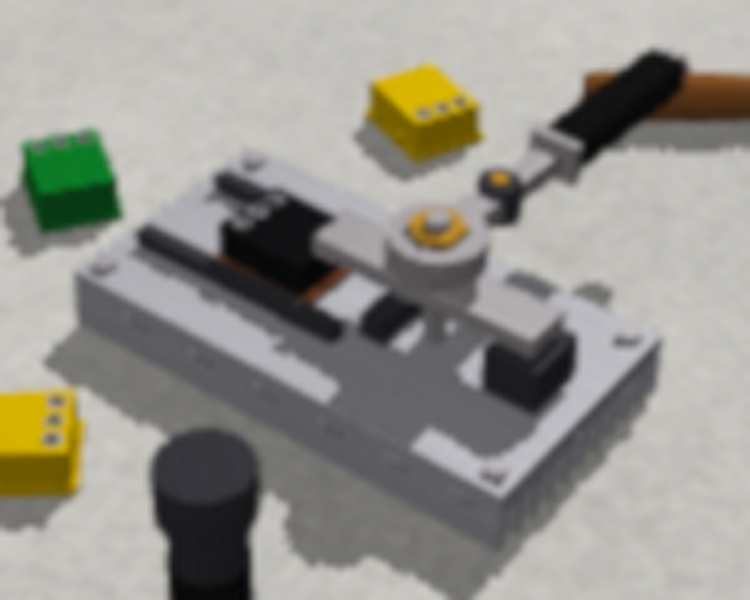

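The crop confirms the module: black on copper, in the channel, at top pixel about (297,214). The others with its shape are green at (298,270) and (341,268) and yellow at (235,235) and (351,222), and none of those fits. Next I'll measure the geometry.

```bash
cat >> h.py <<'E'
def measure(s):
    P=cloud(s); z=P[...,2]; hsv=cv2.cvtColor(s['color'],cv2.COLOR_RGB2HSV); o={}
    roi=np.zeros(z.shape,bool); roi[140:255,262:335]=1
    m=(roi&(z>.018)&(z<.1)).astype(np.uint8)
    m=cv2.morphologyEx(m,cv2.MORPH_OPEN,np.ones((17,17)))
    c=max(cv2.findContours(m,0,2)[0],key=cv2.contourArea)[:,0].astype(float)
    W=np.array([ray(s,u,v,.03)[:2] for u,v in c])
    r=cv2.minAreaRect((W*1000).astype(np.float32)); o['fixrect']=(r,cv2.boxPoints(r).round(1).tolist())
    return o
E
python3 - <<'E'
from h import *
s=dict(np.load('pics/top0.npz')); print(measure(s))
P=cloud(s); z=P[...,2]; col=s['color'].astype(int); hsv=cv2.cvtColor(s['color'],cv2.COLOR_RGB2HSV)
def roi(u0,u1,v0,v1):
    m=np.zeros(z.shape,bool); m[v0:v1,u0:u1]=1; return m
gold=(hsv[...,1]>110)&(hsv[...,2]>70)
for nm,r,h in(('nut',roi(287,305,170,192),.088),('pivot',roi(272,284,174,188),.087)):
    v,u=np.where(gold&r); print(nm,len(u),u.mean(),v.mean(),ray(s,(u.min()+u.max())/2,(v.min()+v.max())/2,h).round(4))
m=(z>.068)&(z<.1)&roi(284,308,165,195)
v,u=np.where((z>.077)&roi(284,308,165,195)); print('head',u.min(),u.max(),v.min(),v.max(),ray(s,(u.min()+u.max())/2,(v.min()+v.max())/2,.085))
# module
m=((z>.045)&(z<.058)&roi(285,312,198,230)).astype(np.uint8)
black=(col.max(-1)<40)&roi(285,308,198,230)&(z>.043)
v,u=np.where(m); print('mod',u.min(),u.max(),v.min(),v.max())
cop=(hsv[...,1]>100)&(hsv[...,0]<15)&roi(285,310,198,232); v,u=np.where(cop); print('cop',u.min(),u.max(),v.min(),v.max())
for (a,b) in ((u.min(),v.max()),(u.max(),v.max()),(u.min(),v.min()),(u.max(),v.min())): print(ray(s,a,b,.034).round(4))
# grip
g=(z>.065)&roi(215,270,170,195); v,u=np.where(g); W=np.array([ray(s,a,b,.087)[:2]*1000 for a,b in zip(u,v)]); r=cv2.minAreaRect(W.astype(np.float32)); print('handle',r)
dk=(col.max(-1)<45)&g; v,u=np.where(dk); W=np.array([ray(s,a,b,.087)[:2]*1000 for a,b in zip(u,v)]); print('grip',cv2.minAreaRect(W.astype(np.float32)),W.mean(0))
E
```

```text
{'fixrect': (((544.0474853515625, -68.54389190673828), (223.97605895996094, 118.50023651123047), 4.088608264923096), [[428.1000061035156, -17.399999618530273], [436.6000061035156, -135.60000610351562], [660.0, -119.69999694824219], [651.5, -1.5]])}
nut 51 295.3529411764706 179.6078431372549 [ 0.5814 -0.0665  0.088 ]
pivot 11 277.3636363636364 180.0909090909091 [ 0.5798 -0.0237  0.087 ]
head 284 305 171 194 [ 0.57458115 -0.06435391  0.085     ]
mod 289 304 203 223
cop 288 305 204 224
[ 0.4773 -0.0516  0.034 ]
[ 0.4779 -0.0937  0.034 ]
[ 0.5269 -0.0511  0.034 ]
[ 0.5275 -0.0933  0.034 ]
handle ((580.3668212890625, 57.2601318359375), (124.83587646484375, 49.05553436279297), 82.61804962158203)
grip ((573.7726440429688, 64.19651794433594), (21.511760711669922, 87.21002197265625), 3.4446160793304443) [574.05216654  63.40839257]
```

```bash
cat >> h.py <<'E'
YAW=np.radians(4.1); ORG=np.array([.5815,-.0662])
fx=np.array([np.cos(YAW),np.sin(YAW),0]); fy=np.array([-np.sin(YAW),np.cos(YAW),0])
def F(x,y,z): return np.append(ORG,0)+x*fx+y*fy+np.array([0,0,z])
def att(xd):
    x=np.array(xd,float); x/=np.linalg.norm(x); y=np.array([0,0,-1.]); return np.stack([x,y,np.cross(x,y)],1)
def st():
    s=manip.get_state(); return round(s['clock'],2),s['position'].round(4),s['ft_force'].round(2)
E
python3 - <<'E'
from h import *
A=att(-fy)
print(manip.ik(F(-.145,0,.15),A), manip.ik(F(-.08,0,.042),A))
for a in (0,40,80):
    hd=np.array([np.cos(np.radians(93.3-a)),np.sin(np.radians(93.3-a)),0]); n=np.array([hd[1],-hd[0],0])
    print(a,manip.ik(np.append(ORG,0)+.1275*hd-.0205*n+[0,0,.064],att(-hd)))
manip.gripper_to(0.0,20)
manip.move_pose(F(-.145,0,.15),A); print(st())
manip.servo_line(F(-.145,0,.042),speed=.1); print(st(),manip.get_state()['width'])
snap('scene','scene1'); snap('top','top1')
a=cv2.imread('pics/scene1.png')[130:310,160:350]; cv2.imwrite('pics/c2.png',cv2.resize(a,None,fx=3,fy=3,interpolation=cv2.INTER_CUBIC))
E
```

```text
[-1.98597605e+01  1.60724362e+01  1.06051272e+02 -2.54444375e-14
  5.78762920e+01  6.60402395e+01] [-1.68276268e+01  3.09276576e+01  1.03049574e+02 -2.54444375e-14
  4.60227684e+01  6.90723732e+01]
0 [-1.70953538e+00  3.30468118e+01  9.38581348e+01 -2.54444375e-14
  5.30950534e+01  8.49904646e+01]
40 [-2.51766217e+00  4.05973114e+01  7.84905053e+01 -2.54444375e-14
  6.09121833e+01  1.24182338e+02]
80 [-7.63914086e+00  4.62322977e+01  6.67419087e+01 -2.54444375e-14
  6.70257936e+01  1.59060859e+02]
(3.23, array([ 0.4371, -0.0773,  0.1502]), array([ 0.29,  0.49, -0.38]))
(4.47, array([ 0.4373, -0.0767,  0.0424]), array([-0.54, -0.38,  0.79])) 0.0026057403830945037
```

View pics/c2.png

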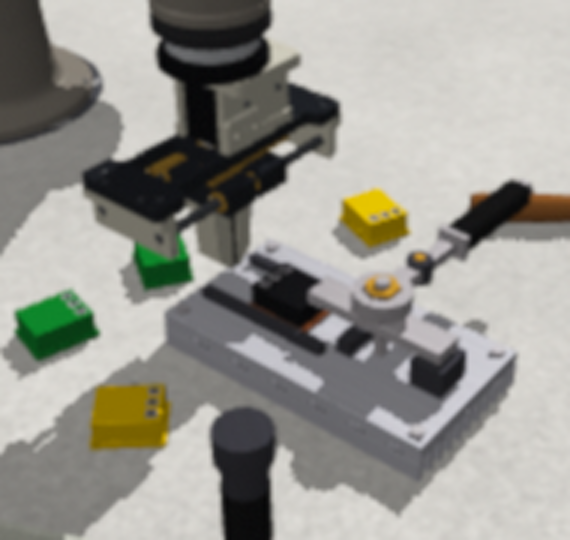

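The closed fingers are behind the module, centred on the channel and above the rails. Now the gentle push, stopping on force.

```bash
python3 - <<'E'
from h import *
def fxp(): 
    p=manip.get_state()['position'][:2]-ORG; return round(p@fx[:2]*1000,1)
print(manip.servo_line(F(-.118,0,.042),speed=.06,max_force=5),st(),fxp())
r=manip.servo_line(F(-.07,0,.042),speed=.02,max_force=5); print(r,st(),fxp())
manip.pause(.3);print(st(),fxp())
snap('top','top2');snap('scene','scene2')
a=cv2.imread('pics/scene2.png')[130:310,160:350]; cv2.imwrite('pics/c3.png',cv2.resize(a,None,fx=3,fy=3,interpolation=cv2.INTER_CUBIC))
E
```

```text
False (5.17, array([ 0.4637, -0.0744,  0.0418]), array([ 0.21, -0.37, -0.11])) -118.1
True (6.67, array([ 0.4947, -0.0723,  0.0416]), array([-0.22,  0.52,  1.06])) -87.0
(6.97, array([ 0.4941, -0.0722,  0.0413]), array([0.01, 0.17, 0.87])) -87.7
```

View pics/c3.png

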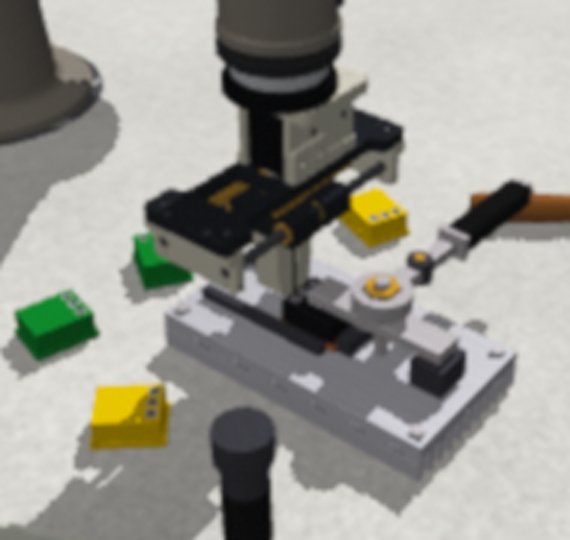

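It stopped at -87 mm, and I expected about -84.5. I'll push again gently to see whether it really is at the stop.

```bash
python3 - <<'E'
from h import *
def fxp(): 
    p=manip.get_state()['position'][:2]-ORG; return round(p@fx[:2]*1000,1)
for f in (6,8):
    r=manip.servo_line(F(-.07,0,.042),speed=.02,max_force=f); print(r,st(),fxp())
    manip.pause(.2);print(st(),fxp())
snap('top','top3');snap('scene','scene3')
a=cv2.imread('pics/scene3.png')[200:280,230:320]; cv2.imwrite('pics/c4.png',cv2.resize(a,None,fx=7,fy=7,interpolation=cv2.INTER_CUBIC))
E
```

```text
True (7.39, array([ 0.4946, -0.072 ,  0.0409]), array([ 0.12,  0.13, -0.87])) -87.1
(7.59, array([ 0.4942, -0.0719,  0.0406]), array([ 0.66, -0.07,  0.29])) -87.5
True (7.92, array([ 0.4945, -0.0717,  0.0403]), array([-0.17,  0.61, -0.13])) -87.2
(8.12, array([ 0.4942, -0.0716,  0.04  ]), array([-0.22, -0.34, -0.02])) -87.4
```

View pics/c4.png

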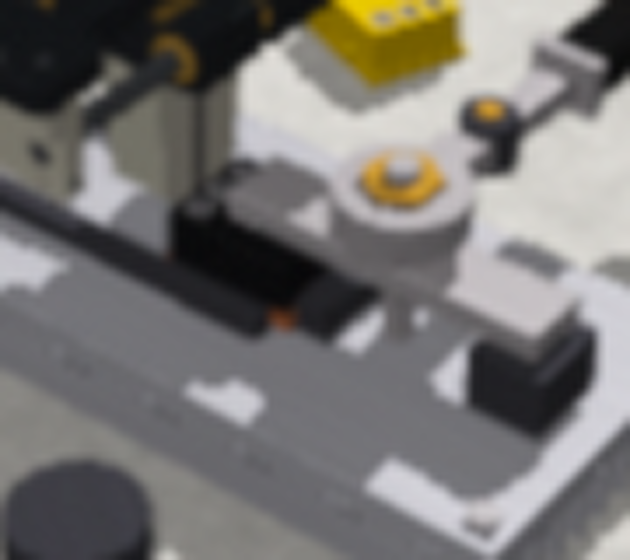

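All three pushes stopped at the same place with rising force, and the module's front meets the stop in the picture. I'll back off, check it from above, and go to the wrench's -x side.

```bash
cat >> h.py <<'E'
A0=93.3
def W(a,r=.1275,off=.0335,z=.064):
    # a deg clockwise from start; off: distance behind the handle's axis
    t=np.radians(A0-a); hd=np.array([np.cos(t),np.sin(t),0]); n=np.array([hd[1],-hd[0],0])
    return np.append(ORG,0)+r*hd-off*n+[0,0,z], att(-hd)
E
python3 - <<'E'
from h import *
p=manip.get_state()['position']
manip.servo_line(F(-.125,0,.042),speed=.08)
manip.servo_line(F(-.135,0,.16),speed=.15)
p,A=W(0,off=.05,z=.16); manip.move_pose(p,A)
s=snap('top','top4'); snap('scene','scene4')
p,A=W(0,off=.05); manip.servo_line(p,A,speed=.12); print(st())
snap('top','top5');s2=snap('scene','scene5')
a=cv2.imread('pics/top5.png')[140:255,210:340]; cv2.imwrite('pics/c5.png',cv2.resize(a,None,fx=5,fy=5,interpolation=cv2.INTER_CUBIC))
a=cv2.imread('pics/scene4.png')[180:300,200:350]; cv2.imwrite('pics/c6.png',cv2.resize(a,None,fx=5,fy=5,interpolation=cv2.INTER_CUBIC))
E
```

```text
(11.5, array([0.5247, 0.058 , 0.0647]), array([-0.67, -0.03,  0.3 ]))
```

View pics/c5.png

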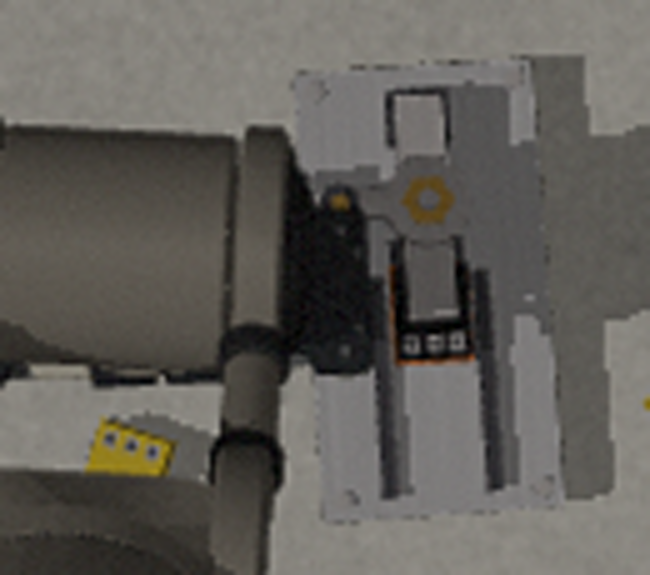

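View pics/c6.png

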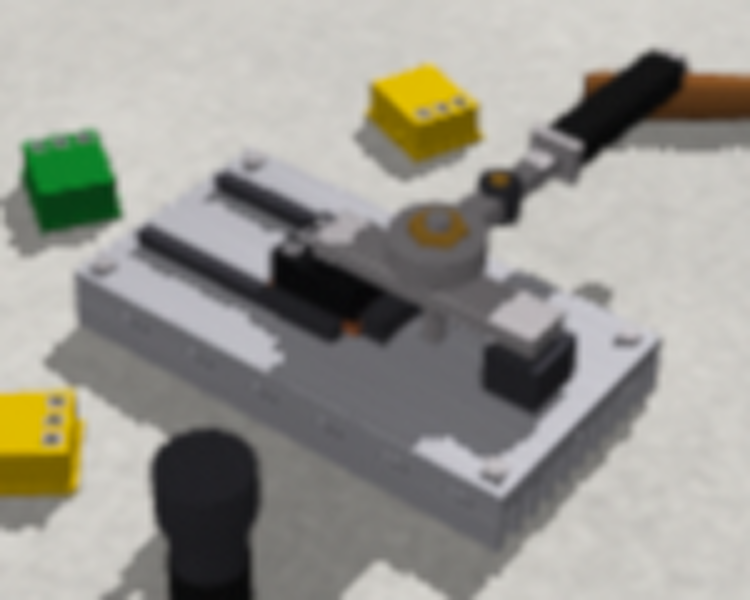

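```bash
cat > sweep.py <<'E'
from h import *
import json
s=dict(np.load('pics/top4.npz')); hsv=cv2.cvtColor(s['color'],cv2.COLOR_RGB2HSV)
m=np.zeros((420,560),bool); m[190:232,285:310]=1
v,u=np.where(m&(hsv[...,1]>100)&(hsv[...,0]<15)); p=ray(s,(u.min()+u.max())/2,v.max()+.5,.032); print('module rear fixture x mm',((p[:2]-ORG)@fx[:2]*1000).round(1))
def fn(n=4):
    f=[]
    for _ in range(n): f.append(manip.get_state()['ft_force']); manip.pause(.02)
    return np.mean(f,0)
f0=fn(); print('f0',f0.round(2))
p,A=W(0,off=.018); r=manip.servo_line(p,A,speed=.03,max_force=2.5)
st_=manip.get_state()['position'][:2]-ORG
t=np.radians(A0); n=np.array([np.sin(t),-np.cos(t)]); off=-(st_@n); print(r,'contact off',off.round(4),st()[2])
a=0; off=.023
while a<36:
    a+=2; p,A=W(a,off=off)
    r=manip.servo_line(p,A,speed=.03)
    t=np.radians(A0-a); n=np.array([np.sin(t),-np.cos(t),0]); f=(fn(2)-f0); fp=-(f@n)
    q=manip.get_state(); d=q['position'][:2]-ORG
    print(a,round(fp,1),'arc',round(A0-np.degrees(np.arctan2(d[1],d[0])),1),round(q['clock'],1))
    if fp>5.5: break
E
python3 sweep.py
```

```text
module rear fixture x mm -75.5
f0 [ 0.08  0.34 -0.21]
True contact off 0.0208 [-0.13 -0.49  0.55]
2 1.0 arc -8.3 12.9
4 0.1 arc -6.2 13.2
6 0.0 arc -4.2 13.5
8 0.8 arc -2.1 13.9
10 0.3 arc -0.1 14.2
12 0.6 arc 1.9 14.5
14 0.1 arc 3.9 14.9
16 1.2 arc 5.9 15.2
18 0.7 arc 7.9 15.5
20 0.4 arc 9.8 15.9
22 0.2 arc 11.9 16.2
24 0.6 arc 13.8 16.5
26 0.4 arc 15.8 16.9
28 0.3 arc 17.9 17.2
30 0.2 arc 19.9 17.5
32 0.8 arc 21.9 17.9
34 -0.3 arc 23.9 18.2
36 0.2 arc 25.9 18.5
```

```bash
python3 - <<'E'
from h import *
print(st())
snap('top','top6');snap('scene','scene6')
a=cv2.imread('pics/top6.png')[120:255,210:340]; a=cv2.resize(a,None,fx=4,fy=4,interpolation=cv2.INTER_CUBIC)
b=cv2.imread('pics/scene6.png')[130:290,230:420]; cv2.imwrite('pics/c7.png',a); cv2.imwrite('pics/c8.png',cv2.resize(b,None,fx=4,fy=4,interpolation=cv2.INTER_CUBIC))
E
```

```text
(18.54, array([0.6312, 0.0534, 0.064 ]), array([-0.21,  0.02,  0.47]))
```

View pics/c7.png

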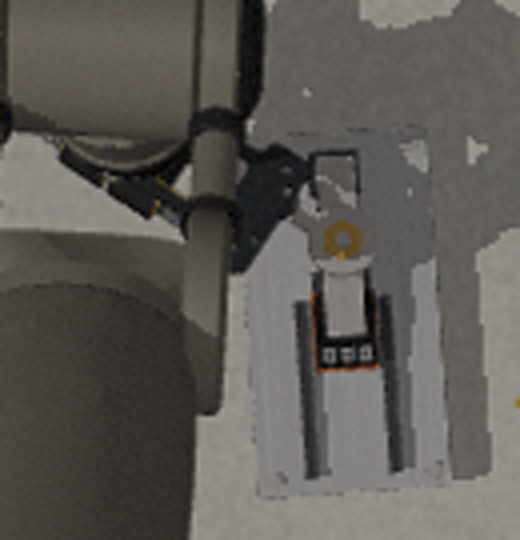

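View pics/c8.png

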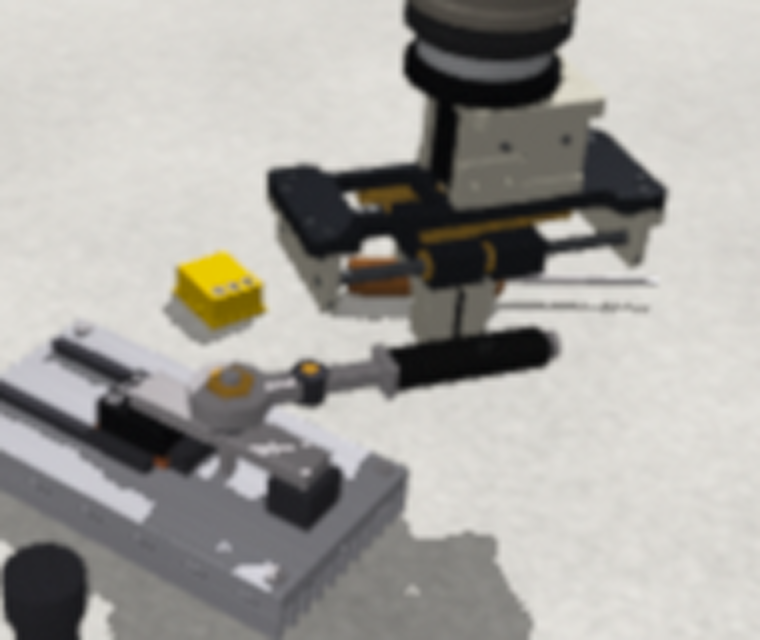

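The wrench follows the fingers with head and handle straight. The force relaxes at rest while the nut turns, so I'll continue in finer steps.

```bash
cat > sweep2.py <<'E'
from h import *
f0=np.array([.08,.34,-.21]); off=.023
def fn(n=3):
    f=[]
    for _ in range(n): f.append(manip.get_state()['ft_force']); manip.pause(.02)
    return np.mean(f,0)
a=36
while a<72:
    a+=1.5; p,A=W(a,off=off)
    r=manip.servo_line(p,A,speed=.03)
    t=np.radians(A0-a); n=np.array([np.sin(t),-np.cos(t),0]); fp=-((fn()-f0)@n)
    print(a,round(fp,1),round(manip.get_state()['clock'],1))
    if fp>3.5: break
E
python3 sweep2.py
```

```text
37.5 1.2 19.0
39.0 1.2 19.3
40.5 0.6 19.6
42.0 0.1 19.9
43.5 0.9 20.2
45.0 0.5 20.5
46.5 0.6 20.9
48.0 0.3 21.2
49.5 7.0 21.5
```

The force jumped to 7 N at 49.5°, about 0.86 rad, so the nut is tight. Next I'll ease through the break, watching the force.

```bash
cat > sweep3.py <<'E'
from h import *
from sweep_h import fn,f0
import sys
a=float(sys.argv[1]); end=float(sys.argv[2])
while a<end:
    a+=1; p,A=W(a,off=.023)
    manip.servo_line(p,A,speed=.03)
    t=np.radians(A0-a); n=np.array([np.sin(t),-np.cos(t),0]); f=fn()-f0; fp=-(f@n)
    d=manip.get_state()['position']
    print(a,round(fp,1),'pos err mm',((d-p)*1000).round(1),round(manip.get_state()['clock'],1))
    if fp>14: print('HIGH');break
s=snap('top','top7_%d'%a);snap('scene','scene7_%d'%a)
b=cv2.imread('pics/scene7_%d.png'%a)[130:290,230:420]; cv2.imwrite('pics/d%d.png'%a,cv2.resize(b,None,fx=4,fy=4,interpolation=cv2.INTER_CUBIC))
b=cv2.imread('pics/top7_%d.png'%a)[110:220,220:340]; cv2.imwrite('pics/e%d.png'%a,cv2.resize(b,None,fx=5,fy=5,interpolation=cv2.INTER_CUBIC))
E
cat > sweep_h.py <<'E'
from h import *
f0=np.array([.08,.34,-.21])
def fn(n=3):
    f=[]
    for _ in range(n): f.append(manip.get_state()['ft_force']); manip.pause(.02)
    return np.mean(f,0)
E
python3 sweep3.py 49.5 54.5
```

```text
50.5 7.4 pos err mm [-1.4  1.3 -0.3] 21.8
51.5 7.9 pos err mm [-1.5  1.4 -0.3] 22.1
52.5 9.4 pos err mm [-1.7  1.8 -0.3] 22.4
53.5 10.3 pos err mm [-1.9  2.  -0.4] 22.7
54.5 10.4 pos err mm [-1.9  2.1 -0.4] 23.0
```

View pics/d54.png

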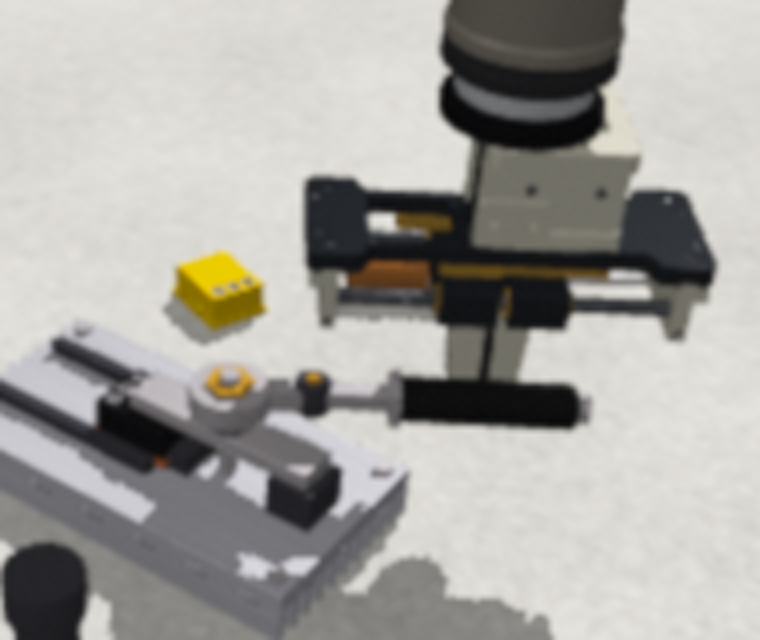

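View pics/e54.png

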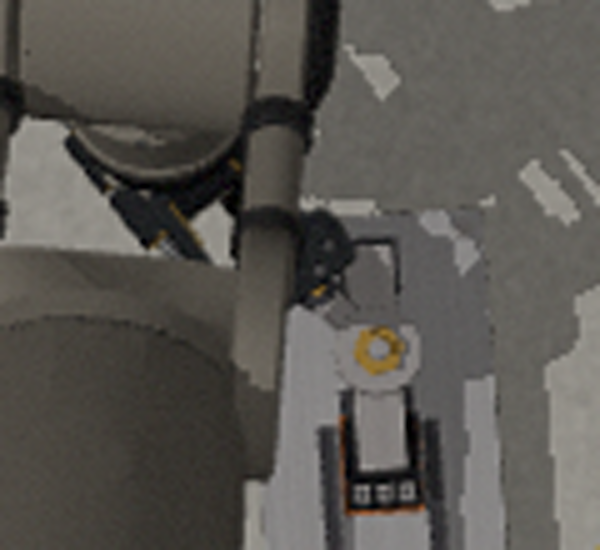

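```bash
cat > bend.py <<'E'
from h import *
def bend(fn,nutroi,pivroi,griproi):
    s=dict(np.load('pics/'+fn+'.npz')); col=s['color'].astype(int); hsv=cv2.cvtColor(s['color'],cv2.COLOR_RGB2HSV)
    g=(hsv[...,1]>110)&(hsv[...,2]>60)&(hsv[...,0]<30)
    def c(r,h):
        m=np.zeros(g.shape,bool); m[r[2]:r[3],r[0]:r[1]]=1; v,u=np.where(m&g); return ray(s,u.mean(),v.mean(),h)[:2]
    N=c(nutroi,.088); Pv=c(pivroi,.087)
    m=np.zeros(g.shape,bool); r=griproi; m[r[2]:r[3],r[0]:r[1]]=1
    Pw=cloud(s); m&=(col.max(-1)<60)&(Pw[...,2]>.06)&(Pw[...,2]<.1)
    v,u=np.where(m); pts=np.array([ray(s,a,b,.078)[:2] for a,b in zip(u,v)])
    rc=cv2.minAreaRect((pts*1000).astype(np.float32)); C=pts.mean(0)
    vx=cv2.fitLine((pts*1000).astype(np.float32),cv2.DIST_L2,0,.01,.01).ravel()[:2]
    if vx@(C-N)<0: vx=-vx
    an=lambda d:np.degrees(np.arctan2(d[1],d[0]))
    print(fn,'N',N.round(4),'P',Pv.round(4),'C',C.round(4),'head(N known)',an(Pv-N).round(1),'pivot->C',an(C-Pv).round(1),'line',an(vx).round(1),'N->C',an(C-N).round(1),len(u))
if __name__=='__main__':
    bend('scene0',(277,297,220,231),(296,305,212,219),(305,340,186,220))
    bend('scene6',(280,296,219,232),(301,314,217,227),(325,372,205,232))
    bend('scene7_54',(280,296,219,231),(302,314,221,228),(330,376,220,240))
E
python3 bend.py
```

```text
scene0 N [ 0.5804 -0.0682] P [ 0.5752 -0.0221] C [0.5723 0.0718] head(N known) 96.4 pivot->C 91.8 line 95.9 N->C 93.3 250
scene6 N [ 0.5809 -0.0682] P [ 0.6008 -0.0294] C [0.649  0.0472] head(N known) 62.8 pivot->C 57.8 line 59.9 N->C 59.5 387
scene7_54 N [ 0.5803 -0.0681] P [ 0.607 -0.035] C [0.6779 0.0203] head(N known) 51.2 pivot->C 37.9 line 38.7 N->C 42.2 450
```

The bend estimates are 0.13 (kinematics), 0.15 and 0.19 rad (image), with the force levelling at about 10 N. One more degree gives margin above 0.1, then I'll withdraw backwards.

```bash
python3 sweep3.py 54.5 55.5; python3 - <<'E'
from bend import *
bend('scene7_55',(280,296,219,231),(302,314,221,229),(330,376,220,242))
p,A=W(55.5,off=.065); manip.servo_line(p,A,speed=.05)
manip.pause(.3); print(st())
p,A=W(55.5,off=.09,z=.2); manip.servo_line(p,A,speed=.15)
manip.move_pose([.35,-.30,.25],att(-fy)); print(st())
for n in('scene','top'): snap(n,n+'8')
bend('scene8',(280,296,219,231),(302,314,221,229),(325,376,215,242))
b=cv2.imread('pics/scene8.png')[150:290,200:390]; cv2.imwrite('pics/f1.png',cv2.resize(b,None,fx=4,fy=4,interpolation=cv2.INTER_CUBIC))
b=cv2.imread('pics/top8.png')[110:260,140:340]; cv2.imwrite('pics/f2.png',cv2.resize(b,None,fx=3.9,fy=3.9,interpolation=cv2.INTER_CUBIC))
E
```

```text
55.5 10.4 pos err mm [-2.   2.2 -0.4] 23.4
scene7_55 N [ 0.5803 -0.0681] P [ 0.607 -0.035] C [0.6793 0.0184] head(N known) 51.2 pivot->C 36.4 line 36.7 N->C 41.2 457
(24.78, array([0.6425, 0.0631, 0.0639]), array([-0.01, -0.29, -0.05]))
(27.59, array([ 0.3504, -0.2998,  0.2498]), array([ 0.16, -0.44,  0.9 ]))
scene8 N [ 0.5801 -0.0681] P [ 0.6068 -0.0338] C [0.6716 0.0274] head(N known) 52.1 pivot->C 43.4 line 47.5 N->C 46.2 424
```

View pics/f1.png

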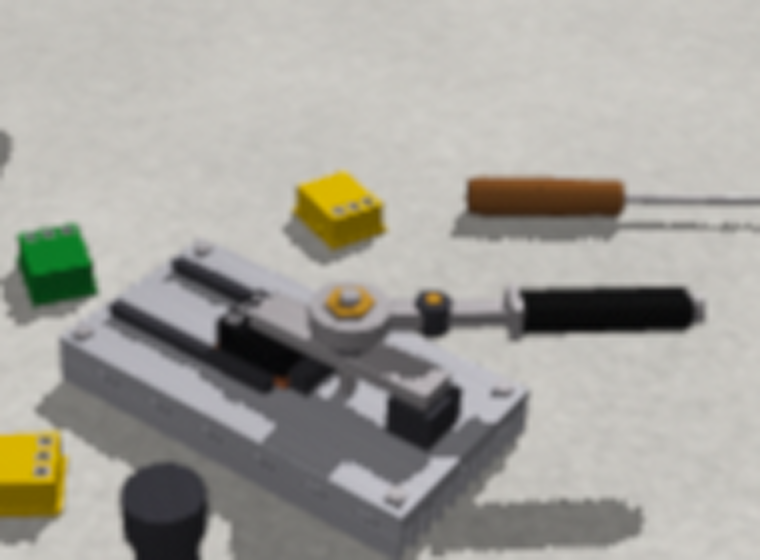

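View pics/f2.png

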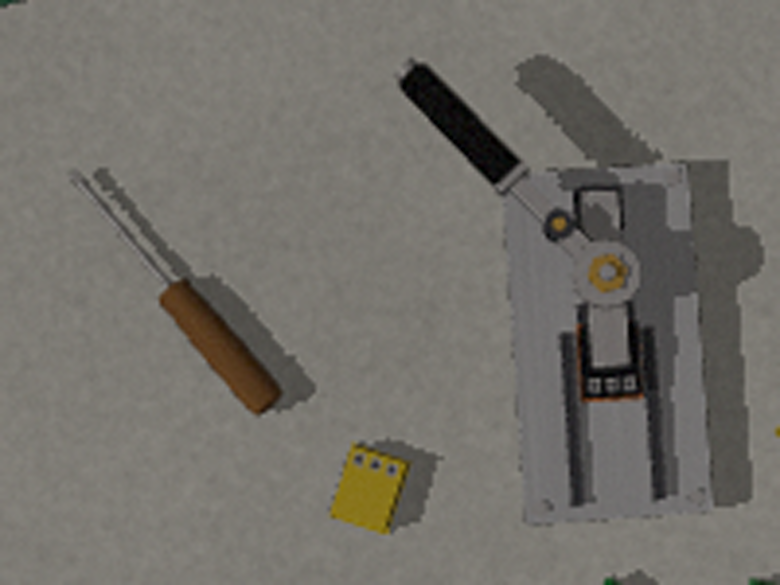

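The handle has sprung straight. To settle how far it bent, I'll measure the handle angle in the top view before and after, and compare it with the recorded finger position.

```bash
python3 - <<'E'
from h import *
an=lambda d:np.degrees(np.arctan2(d[1],d[0]))
for fn,r in (('top0',(220,262,172,192)),('top8',(236,276,118,162))):
    s=dict(np.load('pics/%s.npz'%fn)); col=s['color'].astype(int); z=cloud(s)[...,2]
    m=np.zeros(z.shape,bool); m[r[2]:r[3],r[0]:r[1]]=1; m&=(col.max(-1)<45)&(z>.06)
    v,u=np.where(m); p=np.array([ray(s,a,b,.087)[:2] for a,b in zip(u,v)]); C=p.mean(0)
    l=cv2.fitLine((p*1000).astype(np.float32),cv2.DIST_L2,0,.01,.01).ravel()[:2]; l=l*np.sign(l[1])
    print(fn,len(u),C.round(4),'from nut',an(C-ORG).round(2),np.linalg.norm(C-ORG).round(4),'line',an(l).round(2))
    end=C
th=np.radians(an(end-ORG)); hd=np.array([np.cos(th),np.sin(th)]); piv=ORG+.042*hd
tcp=W(55.5,off=.023)[0][:2]+np.array([-.002,.0022])
# bend b with handle axis at perpendicular distance `off` ahead of finger face centre
from scipy.optimize import brentq
for off in(.0208,.022,.023):
    f=lambda b:(lambda d:(tcp-piv)@np.array([-d[1],d[0]])-off)(np.array([np.cos(th-b),np.sin(th-b)]))
    # corner contact: inner/outer finger corner 19 mm along
    print(off,'bend',round(brentq(f,-.3,.6),3))
for fn in('top4','top8'):
    s=dict(np.load('pics/%s.npz'%fn)); hsv=cv2.cvtColor(s['color'],cv2.COLOR_RGB2HSV); m=np.zeros((420,560),bool); m[190:232,285:310]=1
    v,u=np.where(m&(hsv[...,1]>100)&(hsv[...,0]<15)); p=ray(s,(u.min()+u.max())/2,v.max()+.5,.032); print('module rear',((p[:2]-ORG)@fx[:2]*1000).round(1))
E
```

```text
top0 321 [0.5741 0.0634] from nut 93.29 0.1298 line 92.98
top8 316 [0.6729 0.0268] from nut 45.51 0.1304 line 44.51
0.0208 bend 0.14
0.022 bend 0.154
0.023 bend 0.166
module rear -75.5
module rear -75.5
```

The bend reached about 0.14–0.17 rad, and the nut turned about 0.83 rad. I'll check the bystanders and hand in.

```bash
python3 - <<'E'
from h import *
a=cv2.imread('pics/top0.png').astype(int);b=cv2.imread('pics/top8.png').astype(int)
for n,(u0,u1,v0,v1) in {'driver':(155,215,150,218),'torch':(352,378,152,176),'tray':(385,452,155,225)}.items():
    print(n,np.abs(a-b)[v0:v1,u0:u1].mean().round(2))
manip.pause(.5); print(st()); manip.close_job()
E
```

```text
driver 3.3
torch 3.33
tray 3.16
(28.19, array([ 0.35, -0.3 ,  0.25]), array([ 0.6 , -0.65,  0.4 ]))
the job is handed in; nothing more can be done
```

The job is done and handed in at about 28 s. The closed fingers pushed the module home, and it was not gripped. They then swung the wrench clockwise until the nut was tight and the handle gave at its joint, and backed away.

**Module:** three gentle pushes all stopped at the same place. Its rear face is at fixture x -75.5 mm (home is -75), the same before and after tightening.

**Nut and handle:**
- The nut turned about 0.83 rad before going tight, where the force jumped from about 1 N to 7 N. It then levelled at about 10.4 N as the handle gave.
- The handle bent about 0.14–0.17 rad by the finger position; the image estimates disagreed somewhat, at 0.12–0.19. All are above 0.1 and well below 0.35.
- In the last pictures the handle is straight again. Its angle from the nut and its axis direction agree within about 1° in the top view; the coarser scene view spreads more.

**Bystanders:** the torch, screwdriver and tray image patches showed only a low, even difference of about 3 grey levels, so I take them as not moved.

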